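# Set the iris lever of a microscope light base to the marker

## Task

Set the iris of the microscope light base: with your fingertips, gently push the upright pin of the iris lever clockwise (seen from above) all the way to its closed stop, at the end of the scale with the shortest ticks, and then push it back round until the lever lines up with the marker clip on the rim of the scale. Only push: do not lift the iris unit out of its seat, do not shift the marker clip, and leave the tube rack, the bottle, the vial and the dust cap where they stand.

Things in the scene. Friction and masses are not known exactly. Their poses are not given: they have to be found in the camera images.
- light_base: Fixed white light base, 230 x 230 mm, top at 55 mm. Origin: centre of its underside, below the upright axis about which iris and marker clip turn; z up. On top a black dial, radius 105 mm, top at 58 mm, with 13 white scale ticks on the -x side inside radius 91 mm (4 mm long at the closed end to 16 mm at the open end). Apart from ring, pin, stop pegs and dust cap, nothing on it is above 75 mm.
- iris_centre (a point): Point on the turning axis at the top (77 mm) of the drop-in iris unit in the middle of the dial: flange radius 54 mm, aluminium knurled ring radius 50 mm. The unit is held down only by its own weight (400 g). Two steel stop pegs, radius 5 mm, top at 76 mm, stand on the dial at radius 62 mm just outside the two ends of the lever's travel.
- iris (a joint): Turn of iris ring and lever, rad: 0 = against the closed stop (clockwise end, shortest ticks), 2.0 = fully open; grows counterclockwise seen from above. The lever points from the axis in the base's direction 2.142 + value (angle from the base's x towards its y). It turns stiffly (0.1 N m, 1.5 N at the pin), without spring or detent, and stays where it is left.
- lever_pin (a point): Centre of the upright round steel pin of the lever: diameter 11 mm, 40 mm tall, from 74 to 114 mm above the table (this point at 94 mm), at radius 72 mm from the axis. Its x axis points outwards along the lever. The arm below it is a flat steel bar 8 mm wide, top at 74 mm, ending in a 3 mm wide pointer that reaches radius 90 mm.
- marker (a joint): Place of the marker clip on the scale, rad, counted just as iris: the lever lines up with the clip when both values are equal. The clip sits tight (about 6 N to shift it) and must not be moved; it differs from run to run, 0.75 to 1.7.
- marker_nose (a point): Tip of the narrow (4 mm) inward nose of the marker clip, at radius 92 mm and 63 mm above the table; its x axis points outwards from the axis. The clip is an aluminium block 16 x 12 mm with a dark line on top, top at 69 mm, over the rim of the dial (radius 99 to 115 mm).
- tube_rack: Bystander, loose: green tube rack 70 x 170 mm, 99 mm tall over four blue-capped tubes, 450 g. Origin: centre of its underside. Stands on the table on the base's far (+x) side.
- amber_bottle: Bystander, loose: amber bottle, diameter 52 mm, 95 mm tall, 200 g. Origin: centre of its underside. Stands on the table at the base's +y or -y side.
- vial: Bystander, loose: small clear vial with white cap, diameter 26 mm, 50 mm tall, 30 g. Origin: centre of its underside. Stands on the table, on the other side from the bottle.
- dust_cap: Bystander, loose: black dust cap, diameter 32 mm, 22 mm tall, 30 g, standing on the base's top near its far corner on the +y side. Origin: centre of its underside.

How it is judged:
By the outcome, as a careful person would: the job done as asked, in the order asked, and still so for the second after the job is handed in, with the robot touching nothing.
It also fails if it takes over 64 s, if anything falls off the work surface, if the arm or the gripper's body presses on something with over 40 N, if the wrist force passes 120 N, or if a joint passes its speed limit or range.

## Robot

A 7-joint arm with a two-finger parallel gripper is mounted at the origin on the work surface. World frame = base frame: x ahead of the robot, y to its left, z up, the work surface at z = 0. Lengths are in m, angles in rad, forces in N, time in s.
With the tool pointing down it reaches from about 0.425 to 0.925 m from the base axis. Payload 6.8 kg.
Tool frame: the origin (TCP) lies between the finger pads; the fingertips stand 17 mm ahead of it and the grasp point (between the pads) lies 2 mm behind it; z points along the fingers, y is the direction in which the jaws open and shut (so a half turn about z gives the same grasp; the last joint's range is limited). The gripper opens to 85 mm and grips with 20 to 120 N. Pads are 22 mm wide; open, the fingers measure 114 mm over their backs; the gripper's body (76 mm by 85 mm) begins 54 mm behind the grasp point. The pads swing forward as they close: fully open they stand 13 mm farther back than shut.
Start: joints at [-1.266, 0.477, 0.022, 1.555, -0.011, 1.109, -0.083], TCP at [0.271, 0.618, 0.223] pointing down, gripper open.
Joint ranges: [-2.96, 2.96], [-0.34, 2.1], [-1.41, 1.46], [0.24, 2.44], [-1.37, 4.51], [0.17, 1.92], [-2.96, 2.96]. Speed limits (rad/s): [2.39, 2.39, 3.14, 3.14, 3.14, 3.14, 3.14].

## Interface

Orientations are given as a unit quaternion [w, x, y, z].
In Python, from station import bot gives the robot as it stands. The module is installed in compiled form; this text tells all that it offers.
- The arm moves only by the tool carry_out, never from a script. Its argument "moves" is a list of rows, each a list of 3 entries, a list of its own where there are three numbers: the turn, a rotation vector about the tool's x, y, z in degrees, then the shift along the tool's x, y, z in cm, then the finger opening in cm, from 0 to 8.54. A call has 1 to 5 rows; each row is the pose to reach, as a shift and turn from the pose commanded when the call began, along the tool's axes at that moment; what a row does not reach only later rows make up. A row lasts 1/8 s, in which the tool goes at most 62.5 mm and 10.7 degrees, less where a joint would pass 70% of its speed; a pose out of reach is approached as far as the arm can. A call with a gripper value outside its range is refused whole. The fingers move at their own pace and stop on an object; "newtons" is the grip in N (left out, the last holds). Time passes only in rows, so rows that repeat a pose let the fingers close. It gives the time, the measured TCP pose, the force and the opening at its end, in the units of the state.
- bot.get_obs(): the state, without advancing time (a new reading comes with each control period).
- bot.read_camera(name): name is "side" or "top"; returns the picture (384x512x3 uint8, red, green, blue); there is no depth.
- bot.camera_info(name): a dict with "vertical_fov" (degrees; the focal length in pixels is half the picture's height over the tangent of half this angle, whatever the lens; pixels are square), "cx", "cy" (the principal point, pixels), "position" and "attitude" of the camera in the world. Camera axes: x right, y up, looking along -z (the intrinsics and any distortion apply to the point x, -y, -z); pixel columns grow to the right and rows downward; lengths in m; the calibration is good to about 2 mm. A picture is of the moment at which its call begins. camera_info takes no time and is no camera call.
- bot.hand_in(): hands the job in, once; it reports no verdict.
Trained networks look in the newest picture that a camera, given by its name, has taken for a name from the list of things; names that differ only in an ending like _2 or _b are one class to them, and where a whole thing is asked for, a point or a joint stands for the part that bears it (a point fixed in the world has none). Each returns a list of dicts, best first, with "score" (0 to 1); they miss things now and then, are a little off and sometimes report something else, mostly with a low value. They report only what shows in the picture. A call takes as long as a camera call.
- bot.silhouettes(label, camera): "region" (384x512 bool, what is visible of it) and "location" ([column, row] in pixels, amid what is visible of it).
The state is a dict: "t": time; "q": joint angles; "joint_vel": joint speeds; "joint_torque": joint torques, N m; "eef_pos": TCP position; "tool_rot": TCP orientation; "contact_force": force on the tool from outside, world axes, zero at the start; "torque": the same for the moment, N m; "gripper_width": opening from 0.0 (shut) to 1.0 (fully open).
Only numpy, scipy, OpenCV 4.12 (cv2) and the standard library are available. Lean on these libraries where they do the work, as an engineer would, in place of code of your own. Each camera call takes 0.05 s, during which the arm holds its last target. There are 200 camera calls.

## Working session

There is one attempt and no reset: what is moved stays moved. The work goes in short steps, Python scripts to look and compute and a tool call to move; the robot and the scene stay as the last step left them, time stands still between calls to the robot, and variables do not carry over. Pictures are saved under pics/ and viewed, about 8 in all and at most 12, crops included, and the job is handed in when it is done.

Besides the shell and the picture viewer there is one more tool, called after "Call:" as a command line: name --argument value ..., lists and objects as JSON in quotes. carry_out: Moves the arm, as the interface text tells. Its arguments: {"type":"object","properties":{"moves":{"type":"array"},"newtons":{"type":"number"}},"required":["moves"]}

```bash
mkdir -p pics; python3 - <<'E'
from station import bot
import cv2,numpy as np
o=bot.get_obs();print({k:np.round(v,3) for k,v in o.items()})
for c in("top","side"):
    print(c,bot.camera_info(c))
    im=bot.read_camera(c);cv2.imwrite(f"pics/{c}0.png",im[:,:,::-1])
    for n in("light_base","iris_centre","lever_pin","marker_nose","iris","marker"):
        for d in bot.silhouettes(n,c)[:2]: print(n,round(d["score"],2),np.round(d["location"],1),d["region"].sum())
E
```

```text
{'t': np.float64(0.0), 'q': array([-1.266,  0.478,  0.022,  1.556, -0.011,  1.109, -0.083]), 'joint_vel': array([-0.001,  0.002, -0.001,  0.001,  0.   , -0.   , -0.   ]), 'joint_torque': array([ 0.0000e+00, -5.9645e+01,  1.6080e+00, -2.8120e+01,  1.3000e-02,
        9.0000e-03,  0.0000e+00]), 'eef_pos': array([0.271, 0.618, 0.222]), 'tool_rot': array([-0.   ,  0.205,  0.979, -0.001]), 'contact_force': array([-0.079, -0.079,  0.028]), 'torque': array([0.025, 0.039, 0.025]), 'gripper_width': np.float64(1.003)}
top {'vertical_fov': 44.21926346934629, 'cx': 249.94549718538315, 'cy': 191.88547640398917, 'position': array([0.52604316, 0.07030681, 1.15579298]), 'attitude': array([-0.70034814, -0.04790591,  0.04379584,  0.71084417])}
light_base 0.89 [314.4 221.1] 9586
iris_centre 0.76 [317.3 222. ] 1651
lever_pin 0.61 [311.4 217.9] 1568
marker_nose 0.37 [323.2 266.7] 23
marker_nose 0.32 [313.5 222.7] 1613
iris 0.84 [314.6 222.2] 1560
iris 0.35 [285.7 172.4] 178
marker 0.55 [324.9 266.9] 46
side {'vertical_fov': 54.35649287787333, 'cx': 262.51213223540356, 'cy': 194.79661024620324, 'position': array([ 0.33678116, -0.48636071,  0.50845426]), 'attitude': array([ 0.85243893,  0.45459091, -0.11927961, -0.22905754])}
light_base 0.74 [273.7 271.7] 14165
iris_centre 0.94 [272.2 249.1] 2307
lever_pin 0.94 [272.8 250.3] 2259
lever_pin 0.35 [225.  277.2] 96
marker_nose 0.42 [225.2 279.5] 144
iris 0.96 [269.3 248.2] 2255
```

View pics/top0.png

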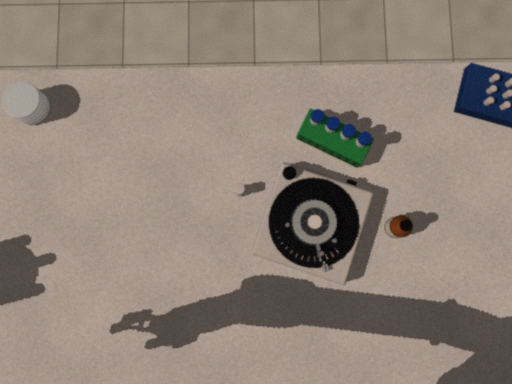

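View pics/side0.png

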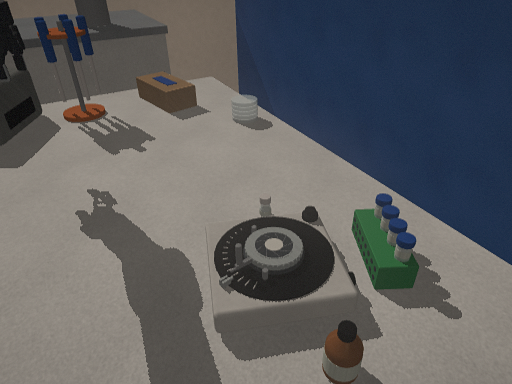

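The top view shows the base centred near (314,222), ticks below it, the lever and clip close together near (322,265), dust cap at (290,173), vial at (240,188) and bottle at (400,226). I'll zoom in next.

```bash
cat >h.py <<'E'
from station import bot
import cv2,numpy as np
from scipy.spatial.transform import Rotation as R
def cam(c):
    i=bot.camera_info(c);q=i["attitude"];M=R.from_quat([q[1],q[2],q[3],q[0]]).as_matrix()
    return i["position"],M@np.diag([1,-1,-1]),192/np.tan(np.radians(i["vertical_fov"]/2)),i["cx"],i["cy"]
def ray(c,uv,z):
    p,M,f,cx,cy=cam(c);d=M@np.array([(uv[0]-cx)/f,(uv[1]-cy)/f,1]);return p+d*(z-p[2])/d[2]
def proj(c,X):
    p,M,f,cx,cy=cam(c);d=(np.atleast_2d(X)-p)@M;return d[:,:2]/d[:,2:]*f+[cx,cy]
E
python3 - <<'E'
from h import *
for c in("top","side"):
    im=bot.read_camera(c)[:,:,::-1].copy()
    for n,z in(("light_base",.055),("iris_centre",.077),("dust_cap",.022+.055),("marker",.069),("amber_bottle",.09),("vial",.05)):
        for d in bot.silhouettes(n,c)[:1]:
            print(c,n,round(d["score"],2),np.round(d["location"],1),np.round(ray(c,d["location"],z),4))
            if n=="light_base":
                k,_=cv2.findContours(d["region"].astype(np.uint8),0,1);k=max(k,key=cv2.contourArea)
                P=np.array([ray(c,p[0],.055)[:2] for p in k],np.float32);print(cv2.minAreaRect(P))
                X=cv2.minAreaRect(P)
    x,y=(255,158) if c=="top" else (195,205)
    w,h=(125,130) if c=="top" else (165,120)
    s=600/h if c=="top" else 800/w
    cr=cv2.resize(im[y:y+h,x:x+w],None,fx=s,fy=s,interpolation=cv2.INTER_CUBIC)[:600,:800];print(s)
    cv2.imwrite(f"pics/{c}1.png",cr)
E
```

```text
top light_base 0.85 [314.7 222.8] [ 0.5949 -0.0739  0.055 ]
((0.6019048690795898, -0.06978805363178253), (0.22978442907333374, 0.2376769781112671), 70.47437286376953)
top iris_centre 0.89 [318.2 222.2] [ 0.5948 -0.0791  0.077 ]
top dust_cap 0.73 [288.1 171.9] [ 0.7122 -0.0134  0.077 ]
top marker 0.4 [322.5 268.1] [ 0.491  -0.0865  0.069 ]
top amber_bottle 0.84 [395.7 224.2] [ 0.5869 -0.2513  0.09  ]
top vial 0.44 [237.6 192.4] [0.6696 0.1048 0.05  ]
4.615384615384615
side light_base 0.97 [271.7 273.2] [ 0.5682 -0.1104  0.055 ]
((0.5910347104072571, -0.08780288696289062), (0.2575806975364685, 0.2340078353881836), 70.9426040649414)
side iris_centre 0.93 [269.9 250.1] [ 0.582  -0.0814  0.077 ]
side dust_cap 0.53 [312.  214.4] [ 0.7032 -0.0358  0.077 ]
side marker 0.37 [270.7 249.3] [ 0.5888 -0.0728  0.069 ]
side amber_bottle 0.96 [341.1 354.9] [ 0.5532 -0.2991  0.09  ]
4.848484848484849
```

View pics/top1.png

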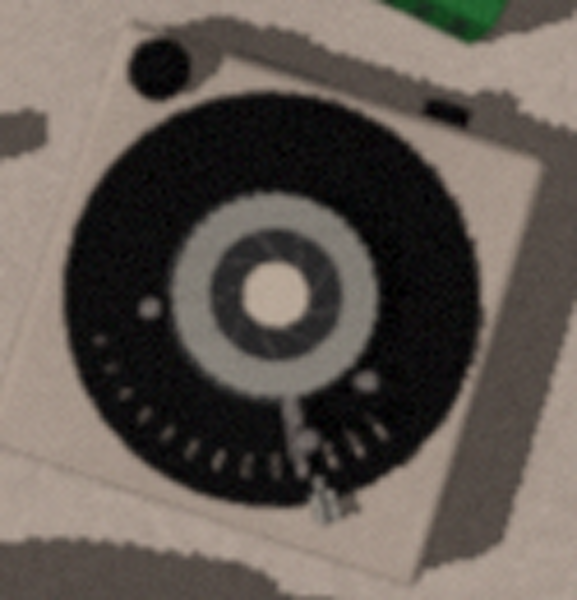

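View pics/side1.png

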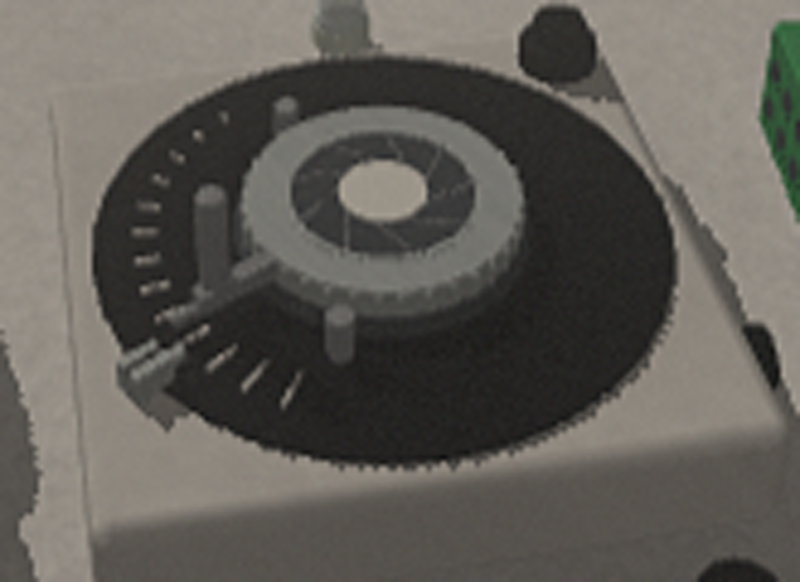

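Both crops are clear. In the top crop: pin ~(307,440), pointer tip ~(300,475), clip ~(325,503), shortest tick (99,340), longest (380,430), pegs (150,308) and (366,380). Next I'll convert these to angles.

```bash
cat >>h.py <<'E'
def dialfit(c,im):
    g=im.max(axis=2).astype(np.uint8)
    d=max(bot.silhouettes("light_base",c),key=lambda d:d["score"])["region"].astype(np.uint8)
    m=((cv2.GaussianBlur(g,(3,3),0)<55)&(d>0)).astype(np.uint8)
    k,_=cv2.findContours(m,0,1);k=max(k,key=cv2.contourArea)
    k=cv2.convexHull(k)[:,0]
    P=np.array([ray(c,p,.058)[:2] for p in k]);
    from scipy.optimize import least_squares
    s=least_squares(lambda v:np.hypot(*(P-v[:2]).T)-v[2],[*P.mean(0),.105],loss="soft_l1",f_scale=.001)
    return s.x
E
python3 - <<'E'
from h import *
def full(p,x,y,s): return ((p[0]+.5)/s-.5+x,(p[1]+.5)/s-.5+y)
T={"top":((255,158,600/130),dict(ticks=[(99,340),(123,393),(145,414),(168,440),(192,456),(218,464),(247,468),(278,468),(333,458),(357,447),(380,431)],
 pegs=[(150,306),(366,379)],pin=[(307,438)],lever=[(290,405),(300,474)],clip=[(311,482),(326,505)])),
"side":((195,205,800/165),dict(ticks=[(224,117),(202,134),(179,157),(163,180),(148,206),(146,234),(147,261),(154,289),(221,358),(256,376),(291,391)],
 pegs=[(285,104),(341,315)],pin=[(209,192)],lever=[(270,265),(172,318)],clip=[(185,343),(135,367)]))}
zz=dict(ticks=.058,pegs=.076,pin=.114,lever=.074,clip=.069)
for c,(a,D) in T.items():
    im=bot.read_camera(c);v=dialfit(c,im);print(c,"dial",v.round(4))
    for k,L in D.items():
        P=np.array([ray(c,full(p,*a),zz[k])[:2] for p in L])
        e=P-v[:2];print(k,"ang",np.arctan2(e[:,1],e[:,0]).round(3)%6.2832,"rad",np.hypot(*e.T).round(3))
    e=ray(c,full(D["pin"][0],*a),.114);print("pin",e)
E
```

```text
top dial [ 0.5969 -0.0708  0.103 ]
ticks ang [1.801  2.126  2.295  2.489  2.649  2.801  2.966  3.1462 3.4742 3.6292
 3.7942] rad [0.09  0.089 0.087 0.089 0.089 0.088 0.086 0.085 0.085 0.085 0.085]
pegs ang [1.648  3.9312] rad [0.063 0.06 ]
pin ang [3.2442] rad [0.071]
lever ang [3.2362 3.2432] rad [0.055 0.089]
clip ang [3.3022 3.3502] rad [0.093 0.106]
pin [ 0.52614484 -0.07814348  0.114     ]
side dial [ 0.5941 -0.0739  0.103 ]
ticks ang [1.775  1.919  2.095  2.256  2.428  2.6    2.765  2.935  3.4332 3.6122
 3.7802] rad [0.091 0.09  0.089 0.088 0.088 0.086 0.085 0.085 0.081 0.08  0.08 ]
pegs ang [1.639  3.9262] rad [0.065 0.059]
pin ang [3.2102] rad [0.07]
lever ang [3.2892 3.2862] rad [0.05  0.091]
clip ang [3.3722 3.3452] rad [0.092 0.11 ]
pin [ 0.5240202  -0.07873581  0.114     ]
```

```bash
cat >>h.py <<'E'
C=np.array([.5955,-.072]); 
def tgt(th,z,r=.072,off=0.):   # TCP above lever angle th (world), off = tangential offset, + is ccw
    u=np.array([np.cos(th),np.sin(th)]);t=np.array([-u[1],u[0]])
    y=np.array([*-t,0]);zz=np.array([0,0,-1.]);x=np.cross(y,zz)
    return np.array([*(C+r*u+off*t),z]),np.c_[x,y,zz]
def rel(targets,p0=None,R0=None):
    o=bot.get_obs();q=o["tool_rot"]
    if p0 is None: p0,R0=o["eef_pos"],R.from_quat([q[1],q[2],q[3],q[0]]).as_matrix()
    for p,M in targets:
        print("turn",np.degrees(R.from_matrix(R0.T@M).as_rotvec()).round(1),"shift cm",(R0.T@(p-p0)*100).round(2))
E
python3 - <<'E'
from h import *
rel([tgt(3.25,.22),tgt(3.25,.14),tgt(3.25,.09)])
E
```

```text
turn [  0.   -0.  -29.9] shift cm [-51.2  -53.79   0.29]
turn [  0.   -0.  -29.9] shift cm [-51.2  -53.79   8.29]
turn [  0.   -0.  -29.9] shift cm [-51.2  -53.79  13.29]
```

Call:
carry_out --moves '[[[0,0,-2],[-3.5,-3.7,0],3.5],[[0,0,-4],[-7.5,-7.9,0],3.5],[[0,0,-7],[-11.5,-12,0],3.5],[[0,0,-10],[-15.5,-16.2,0],3.5],[[0,0,-12],[-19.5,-20.4,0],3.5]]' --newtons 20

```text
t: 2.22
eef_pos: [0.3682, 0.3514, 0.2232]
tool_rot: [0.0, 0.101, 0.995, 0.0]
contact_force: [0.7, -0.4, 0.8]
gripper_width: 0.412
```

Call:
carry_out --moves '[[[0,0,-3],[-3.2,-5.0,0],3.5],[[0,0,-6],[-6,-10,0],3.5],[[0,0,-9],[-9,-15,0],3.5],[[0,0,-12],[-12,-20,0],3.5],[[0,0,-14],[-15,-23,0],3.5]]'

```text
t: 2.85
eef_pos: [0.4683, 0.0948, 0.2233]
tool_rot: [0.0, -0.02, 1.0, 0.0]
contact_force: [0.2, 0.6, 1.1]
gripper_width: 0.409
```

```bash
python3 - <<'E'
from h import *
o=bot.get_obs();print(o["t"],o["eef_pos"],o["q"].round(2),o["gripper_width"])
rel([tgt(3.25,.22)])
E
```

```text
2.85 [0.46830249 0.09479087 0.22329459] [-0.54  0.15  0.24  2.03 -0.04  0.97  1.32] 0.4089784762514833
turn [ 0.   0.  -3.9] shift cm [ -4.86 -17.67   0.33]
```

Call:
carry_out --moves '[[[0,0,-1],[-1.2,-4.5,0],3.5],[[0,0,-2],[-2.5,-9,0],3.5],[[0,0,-3],[-3.7,-13.5,0],3.5],[[0,0,-4],[-4.9,-17.6,0],3.5],[[0,0,-4],[-4.9,-17.6,2],3.5]]'

```text
t: 3.48
eef_pos: [0.526, -0.0804, 0.2043]
tool_rot: [0.002, -0.052, 0.999, -0.001]
contact_force: [-0.2, 1.2, -0.8]
gripper_width: 0.413
```

```bash
python3 - <<'E'
from h import *
rel([tgt(3.25,.16),tgt(3.25,.1)])
for c in ("side","top"):
    im=bot.read_camera(c)
    x,y,w,h=(150,130,240,180) if c=="side" else (225,130,170,150)
    cv2.imwrite(f"pics/{c}2.png",cv2.resize(im[y:y+h,x:x+w,::-1],None,fx=3,fy=3,interpolation=2))
    print(c,proj(c,bot.get_obs()["eef_pos"])-[x,y])
E
```

```text
turn [-0.1  0.2 -0.2] shift cm [0.22 0.09 4.43]
turn [-0.1  0.2 -0.2] shift cm [ 0.25  0.11 10.43]
side [[84.64958775 68.88047918]]
top [[101.7260823  124.03317807]]
```

View pics/side2.png

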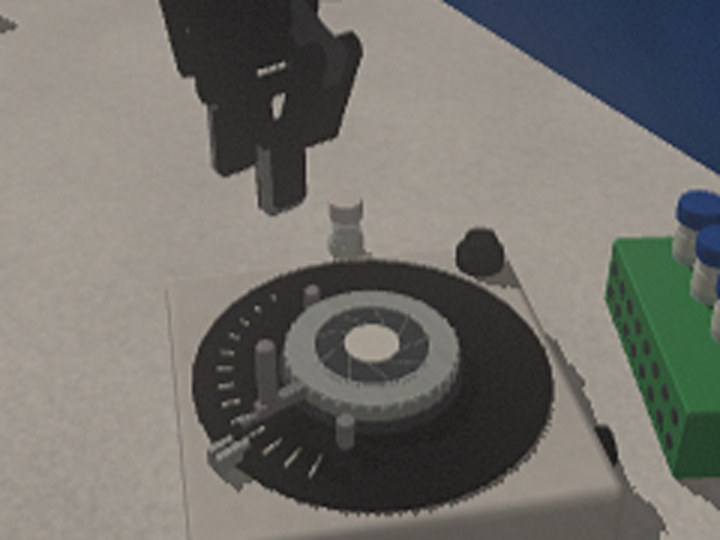

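The fingers, about 35 mm apart, straddle the pin's vertical line (pin top at crop pixel (265,345)), with the vial and bottle clear. I'll descend next.

Call:
carry_out --moves '[[[0,0,0],[0.2,0.1,2.5],3.5],[[0,0,0],[0.2,0.1,5],3.5],[[0,0,0],[0.2,0.1,7.5],3.5],[[0,0,0],[0.2,0.1,9.5],3.5],[[0,0,0],[0.2,0.1,10.3],3.5]]'

```text
t: 4.2
eef_pos: [0.5218, -0.0745, 0.0994]
tool_rot: [-0.001, -0.056, 0.998, 0.0]
contact_force: [-0.5, 0.5, -0.1]
gripper_width: 0.409
```

```bash
python3 - <<'E'
from h import *
print(bot.get_obs()["eef_pos"],bot.get_obs()["contact_force"])
# finger ccw pad at +17.5mm offset from TCP; pin contact when TCP is ~12 mm clockwise (off=-.012)
rel([tgt(3.25-.07*i,.1,off=-.012*min(1,i/2)) for i in range(0,6)])
im=bot.read_camera("side");x,y,w,h=170,150,200,150
cv2.imwrite("pics/side3.png",cv2.resize(im[y:y+h,x:x+w,::-1],None,fx=4,fy=4,interpolation=2))
E
```

```text
[ 0.52176348 -0.07450457  0.0994347 ] [-0.494538    0.54495757 -0.0860551 ]
turn [ 0.  -0.1  0.2] shift cm [-0.16 -0.55 -0.06]
turn [ 0.  -0.1  4.2] shift cm [-0.22  0.55 -0.06]
turn [ 0.  -0.1  8.2] shift cm [-0.4   1.64 -0.06]
turn [ 0.  -0.1 12.2] shift cm [-0.57  2.12 -0.06]
turn [ 0.  -0.1 16.3] shift cm [-0.78  2.59 -0.06]
turn [ 0.  -0.1 20.3] shift cm [-1.02  3.04 -0.06]
```

View pics/side3.png

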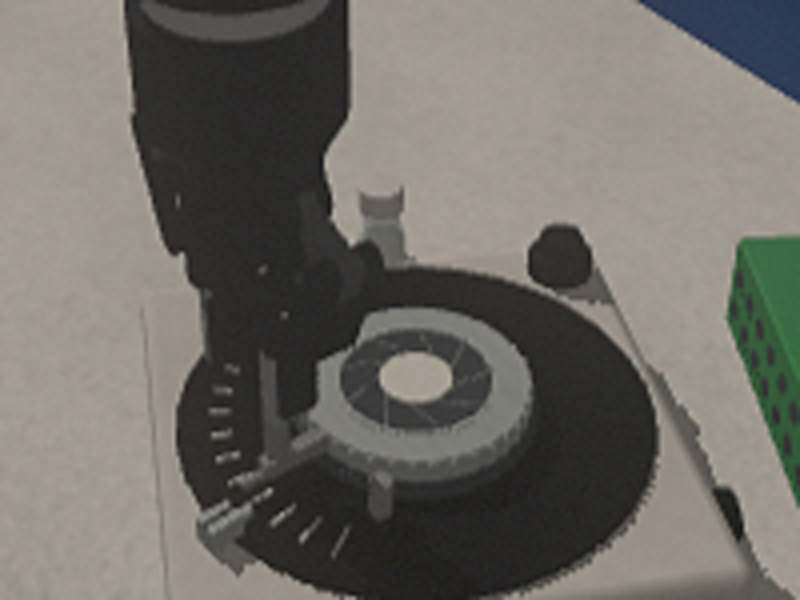

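```bash
python3 - <<'E'
from h import *
o=bot.get_obs();q=o["tool_rot"];M=R.from_quat([q[1],q[2],q[3],q[0]]).as_matrix();print(o["eef_pos"],o["joint_vel"].round(3),M.round(2).tolist())
for sy in(-1,1):
  for sx in(-1,1):
    for d in (17.5,32):
      print(sy,sx,d,((proj("side",o["eef_pos"]+M@np.array([sx*.011,sy*d/1000,.015]))-[170,150])*4).round(0))
print("pin",((proj("side",[[.525,-.0785,.114],[.525,-.0785,.074]])-[170,150])*4).round(0))
E
```

```text
[ 0.52161326 -0.07462822  0.09903837] [-0.002 -0.021  0.008 -0.009  0.009  0.026 -0.008] [[-0.99, -0.11, -0.0], [-0.11, 0.99, 0.0], [0.0, 0.0, -1.0]]
-1 -1 17.5 [[311. 442.]]
-1 -1 32 [[331. 462.]]
-1 1 17.5 [[265. 465.]]
-1 1 32 [[285. 486.]]
1 -1 17.5 [[263. 394.]]
1 -1 32 [[245. 376.]]
1 1 17.5 [[218. 416.]]
1 1 32 [[200. 397.]]
pin [[273. 376.]
 [277. 449.]]
```

```bash
python3 - <<'E'
from h import *
im=bot.read_camera("side");x,y,w,h=205,205,80,60
cr=cv2.resize(im[y:y+h,x:x+w,::-1],None,fx=10,fy=10,interpolation=2)
cr=(255*(cr/255.)**.5).astype(np.uint8);cv2.imwrite("pics/side4.png",cr)
E
```

```text
(no output)
```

View pics/side4.png

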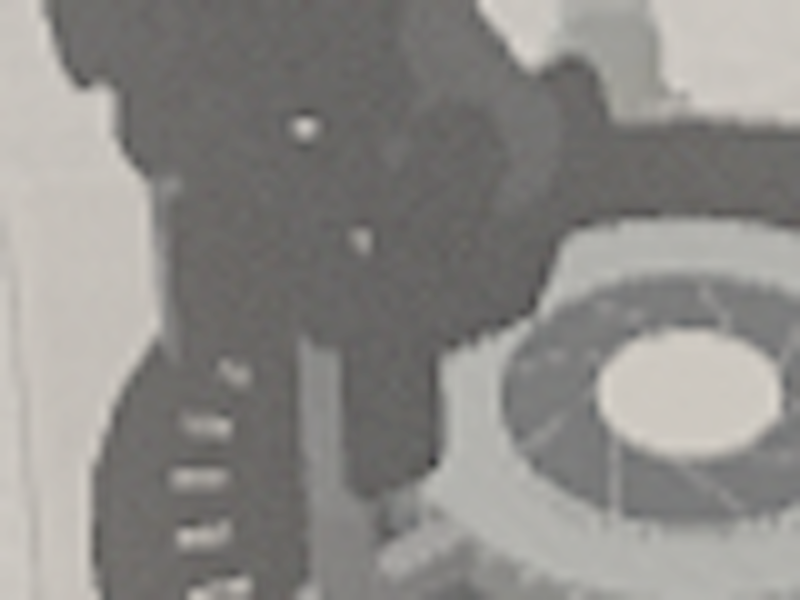

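The near finger's tip shows at about crop (390,490), and the pin below it at (345,490–570). That puts the tips near z≈0.11, higher than I assumed. The space on both sides of the lever is free, so I'll centre the gripper and lower it gently while watching the force.

Call:
carry_out --moves '[[[0,0,0],[0,-0.4,0.4],3.5],[[0,0,0],[0,-0.4,0.8],3.5],[[0,0,0],[0,-0.4,1.2],3.5],[[0,0,0],[0,-0.4,1.2],3.5]]'

```text
t: 4.8
eef_pos: [0.5223, -0.0793, 0.0876]
tool_rot: [-0.0, -0.055, 0.998, 0.0]
contact_force: [-0.4, 0.2, -0.0]
gripper_width: 0.415
```

```bash
python3 - <<'E'
from h import *
o=bot.get_obs();print(o["eef_pos"],o["contact_force"].round(2),o["torque"].round(3))
im=bot.read_camera("side");x,y,w,h=205,205,80,60
cr=cv2.resize(im[y:y+h,x:x+w,::-1],None,fx=10,fy=10,interpolation=2)
cr=(255*(cr/255.)**.5).astype(np.uint8);cv2.imwrite("pics/side5.png",cr)
E
```

```text
[ 0.52230884 -0.0793142   0.08764064] [-0.37  0.24 -0.05] [-0.005  0.015  0.02 ]
```

View pics/side5.png

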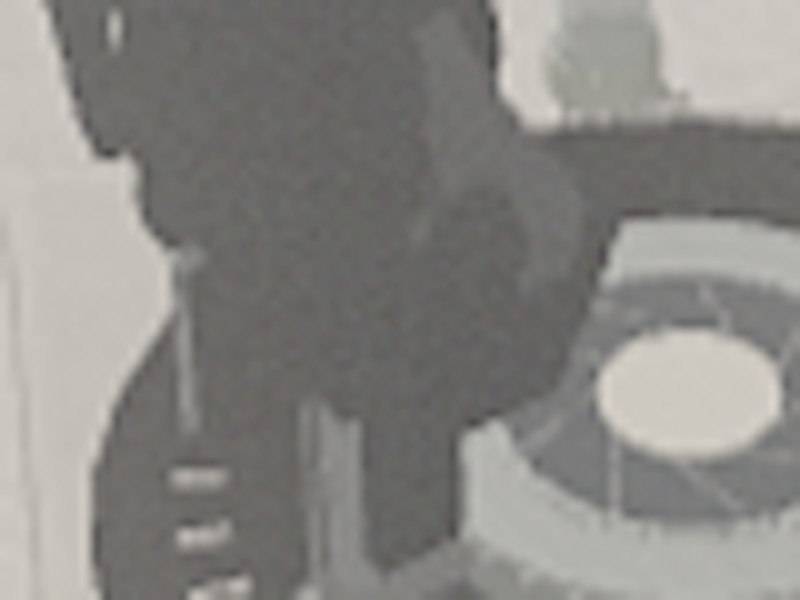

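```bash
python3 - <<'E'
from h import *
p,M,f,cx,cy=cam("side")
for name,uv in(("-x bottom",(205+36.5,205+56)),("+x bottom",(205+45.5,205+55.5))):
    d=M@np.array([(uv[0]-cx)/f,(uv[1]-cy)/f,1])
    for t in(.0,.005,.01,.015):
        y=-.0793-.0175-t;print(name,t,(p+d*(y-p[1])/d[1]).round(4))
print(((proj("side",[[.525,-.0785,.114],[.525,-.0785,.074]])-[205,205])*10).round(0))
E
```

```text
-x bottom 0.0 [ 0.5206 -0.0968  0.0944]
-x bottom 0.005 [ 0.5183 -0.1018  0.0997]
-x bottom 0.01 [ 0.5159 -0.1068  0.105 ]
-x bottom 0.015 [ 0.5136 -0.1118  0.1103]
+x bottom 0.0 [ 0.5365 -0.0968  0.0878]
+x bottom 0.005 [ 0.534  -0.1018  0.0932]
+x bottom 0.01 [ 0.5314 -0.1068  0.0986]
+x bottom 0.015 [ 0.5289 -0.1118  0.104 ]
[[332. 389.]
 [342. 573.]]
```

```bash
python3 - <<'E'
from h import *
p,M,f,cx,cy=cam("side")
def at(uv,ax,val):
    d=M@np.array([(uv[0]-cx)/f,(uv[1]-cy)/f,1]);return (p+d*(val-p[ax])/d[ax]).round(4)
print("far -x",[at((205+19.2,205+43),0,v) for v in(.5085,.5105,.5125)])
print("near -x",[at((205+36.5,205+56),0,v) for v in(.511,.513,.515)])
print("near +x",[at((205+45.8,205+55.5),0,v) for v in(.533,.535,.537)])
d=bot.read_camera("top")
x,y,w,h=270,205,100,75
cr=cv2.resize(d[y:y+h,x:x+w,::-1],None,fx=8,fy=8,interpolation=2)
cv2.imwrite("pics/top5.png",(255*(cr/255.)**.5).astype(np.uint8))
E
```

```text
far -x [array([ 0.5085, -0.0594,  0.098 ]), array([ 0.5105, -0.0544,  0.0932]), array([ 0.5125, -0.0494,  0.0884])]
near -x [array([ 0.511 , -0.1172,  0.1161]), array([ 0.513 , -0.113 ,  0.1116]), array([ 0.515 , -0.1088,  0.1071])]
near +x [array([ 0.533 , -0.1047,  0.0961]), array([ 0.535 , -0.1008,  0.0919]), array([ 0.537 , -0.097 ,  0.0877])]
```

The images can't settle the tip height, because the black pads may reach below the visible finger bodies. By the specification, TCP z≈0.097 puts the tips at ~0.080, clear of the pegs (0.076) and well down on the pin. I'll go to that height and push.

```bash
python3 - <<'E'
from h import *
rel([tgt(3.25-a,.097,off=-b) for a,b in((0,0),(.0,.006),(.05,.011),(.13,.012),(.21,.012),(.29,.012))])
E
```

```text
turn [0.  0.  0.1] shift cm [-0.13 -0.06 -0.91]
turn [0.  0.  0.1] shift cm [-0.13  0.54 -0.91]
turn [0. 0. 3.] shift cm [-0.2   1.4  -0.91]
turn [0.  0.  7.6] shift cm [-0.35  2.06 -0.91]
turn [ 0.   0.  12.2] shift cm [-0.54  2.61 -0.91]
turn [ 0.   0.  16.8] shift cm [-0.78  3.15 -0.91]
```

Call:
carry_out --moves '[[[0,0,0],[-0.1,0,-0.9],3.5],[[0,0,0],[-0.1,0.5,-0.9],3.5],[[0,0,3],[-0.2,1.1,-0.9],3.5],[[0,0,5],[-0.3,1.6,-0.9],3.5],[[0,0,8],[-0.4,2.1,-0.9],3.5]]'

```text
t: 5.52
eef_pos: [0.524, -0.0581, 0.0971]
tool_rot: [-0.0, 0.015, 1.0, -0.0]
contact_force: [-0.2, -1.0, 0.8]
gripper_width: 0.409
```

```bash
python3 - <<'E'
from h import *
o=bot.get_obs();print(o["eef_pos"],o["contact_force"].round(2),o["torque"].round(3))
rel([tgt(3.25-a,.097,off=-.012) for a in(.12,.2,.28,.36,.44,.52)])
for c,x,y,w,h in(("side",195,200,100,75),):
    im=bot.read_camera(c)
    cr=cv2.resize(im[y:y+h,x:x+w,::-1],None,fx=8,fy=8,interpolation=2);cv2.imwrite("pics/s6.png",(255*(cr/255.)**.5).astype(np.uint8))
    print(((proj("side",[tgt(t,z)[0] for t in(3.25,3.1) for z in(.114,.074)])-[x,y])*8).round(0))
E
```

```text
[ 0.5239619  -0.05808446  0.09707924] [-0.24 -0.97  0.84] [-0.365  0.121 -0.057]
turn [-0.  -0.  -1.1] shift cm [ 0.03 -0.11  0.01]
turn [-0.  -0.   3.5] shift cm [-0.08  0.46  0.01]
turn [-0.  -0.   8.1] shift cm [-0.23  1.03  0.01]
turn [-0.  -0.  12.7] shift cm [-0.43  1.58  0.01]
turn [-0.  -0.  17.3] shift cm [-0.67  2.11  0.01]
turn [-0.  -0.  21.8] shift cm [-0.96  2.62  0.01]
[[344. 357.]
 [352. 504.]
 [318. 326.]
 [327. 473.]]
```

View pics/s6.png

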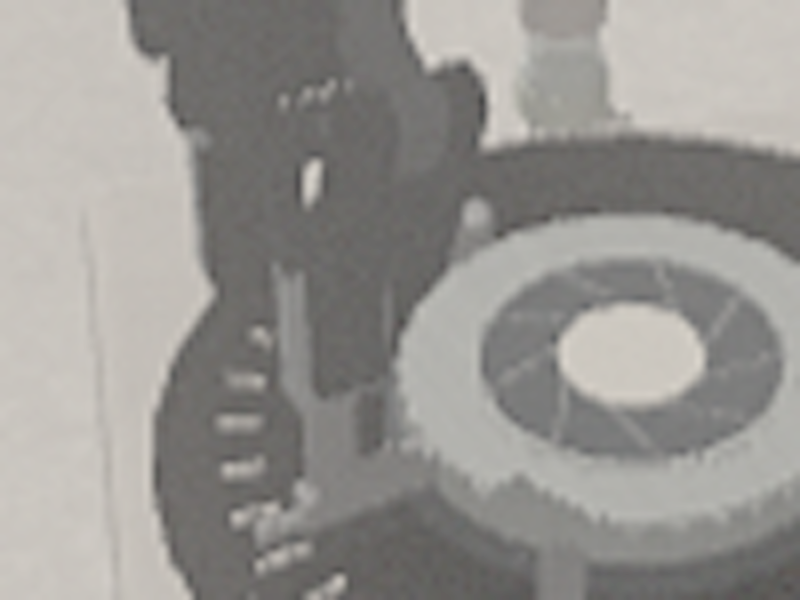

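The pin has followed the push: its foot is now near crop (330,475), which fits lever angle ≈3.1, with ~1 N of reaction. I'll keep going round.

Call:
carry_out --moves '[[[0,0,3.5],[-0.1,0.5,0],3.5],[[0,0,8],[-0.2,1.0,0],3.5],[[0,0,12.7],[-0.4,1.6,0],3.5],[[0,0,17.3],[-0.7,2.1,0],3.5],[[0,0,21.8],[-1.0,2.6,0],3.5]]'

```text
t: 6.2
eef_pos: [0.5344, -0.0323, 0.0969]
tool_rot: [-0.0, 0.204, 0.979, -0.0]
contact_force: [-2.4, -1.2, 1.0]
gripper_width: 0.41
```

```bash
python3 - <<'E'
from h import *
o=bot.get_obs();print(o["eef_pos"],o["contact_force"].round(2),o["torque"].round(3),o["q"].round(2))
rel([tgt(3.25-a,.097,off=-.012) for a in(.52,.6,.68,.76,.84,.92)])
E
```

```text
[ 0.53438168 -0.03229486  0.09687782] [-2.42 -1.24  0.98] [-0.233  0.354 -0.031] [-0.4   0.44  0.44  2.02 -0.27  0.74  1.36]
turn [-0.  -0.1  0. ] shift cm [ 0.01  0.01 -0.01]
turn [-0.  -0.1  4.6] shift cm [-0.11  0.58 -0.01]
turn [-0.  -0.   9.2] shift cm [-0.27  1.14 -0.01]
turn [-0.  -0.  13.8] shift cm [-0.48  1.68 -0.01]
turn [-0.  -0.  18.4] shift cm [-0.73  2.21 -0.01]
turn [-0.  -0.  22.9] shift cm [-1.03  2.71 -0.01]
```

Call:
carry_out --moves '[[[0,0,4.6],[-0.1,0.6,0],3.5],[[0,0,9.2],[-0.3,1.1,0],3.5],[[0,0,13.8],[-0.5,1.7,0],3.5],[[0,0,18.4],[-0.7,2.2,0],3.5],[[0,0,23],[-1.0,2.7,0],3.5]]'

```text
t: 6.82
eef_pos: [0.5543, -0.0114, 0.0968]
tool_rot: [-0.001, 0.395, 0.919, -0.0]
contact_force: [-2.0, -0.8, 0.2]
gripper_width: 0.413
```

```bash
python3 - <<'E'
from h import *
o=bot.get_obs();print(o["eef_pos"],o["contact_force"].round(2),o["torque"].round(3),o["q"].round(2))
rel([tgt(3.25-a,.097,off=-.012) for a in(.92,1.,1.08,1.16,1.24,1.32)])
E
```

```text
[ 0.55429371 -0.0113652   0.0967921 ] [-2.02 -0.75  0.23] [-0.212  0.344 -0.016] [-0.5   0.49  0.53  1.98 -0.35  0.76  0.99]
turn [-0. -0. -0.] shift cm [-0.03  0.02 -0.02]
turn [-0.  -0.   4.5] shift cm [-0.15  0.59 -0.02]
turn [-0.  -0.   9.1] shift cm [-0.32  1.15 -0.02]
turn [-0.1 -0.  13.7] shift cm [-0.52  1.69 -0.02]
turn [-0.1 -0.  18.3] shift cm [-0.78  2.22 -0.02]
turn [-0.1 -0.  22.9] shift cm [-1.07  2.73 -0.02]
```

Call:
carry_out --moves '[[[0,0,4.5],[-0.1,0.6,0],3.5],[[0,0,9],[-0.3,1.1,0],3.5],[[0,0,13.7],[-0.5,1.7,0],3.5],[[0,0,18.3],[-0.8,2.2,0],3.5],[[0,0,22.9],[-1.1,2.7,0],3.5]]'

```text
t: 7.45
eef_pos: [0.5812, -0.0002, 0.0966]
tool_rot: [-0.001, 0.569, 0.822, -0.0]
contact_force: [-2.1, -0.1, 0.1]
gripper_width: 0.412
```

```bash
python3 - <<'E'
from h import *
o=bot.get_obs();print(o["eef_pos"],o["contact_force"].round(2),o["torque"].round(3),o["q"].round(2))
rel([tgt(3.25-a,.097,off=-.012) for a in(1.32,1.38,1.42,1.45,1.48,1.5,1.52)])
E
```

```text
[ 5.81198946e-01 -1.70875947e-04  9.66025887e-02] [-2.13 -0.06  0.06] [ 0.126  0.48  -0.017] [-0.58  0.55  0.63  1.92 -0.44  0.81  0.65]
turn [-0.1 -0.1 -0. ] shift cm [-0.03  0.01 -0.04]
turn [-0.1 -0.1  3.4] shift cm [-0.11  0.44 -0.04]
turn [-0.1 -0.1  5.7] shift cm [-0.18  0.73 -0.04]
turn [-0.1 -0.1  7.4] shift cm [-0.24  0.94 -0.04]
turn [-0.1 -0.1  9.2] shift cm [-0.31  1.15 -0.04]
turn [-0.1 -0.1 10.3] shift cm [-0.36  1.28 -0.04]
turn [-0.1 -0.1 11.5] shift cm [-0.41  1.42 -0.04]
```

Call:
carry_out --moves '[[[0,0,2],[-0.1,0.2,0],3.5],[[0,0,3.4],[-0.1,0.4,0],3.5],[[0,0,5],[-0.2,0.6,0],3.5],[[0,0,5.7],[-0.2,0.7,0],3.5]]'

```text
t: 7.95
eef_pos: [0.5892, -0.0004, 0.0968]
tool_rot: [-0.0, 0.609, 0.793, -0.0]
contact_force: [-1.5, -0.5, 0.0]
gripper_width: 0.41
```

Call:
carry_out --moves '[[[0,0,1],[0,0.1,0],3.5],[[0,0,1.5],[-0.1,0.2,0],3.5]]'

```text
t: 8.2
eef_pos: [0.5914, -0.0007, 0.0969]
tool_rot: [-0.0, 0.62, 0.785, 0.0]
contact_force: [-1.9, 0.5, -1.0]
gripper_width: 0.408
```

Call:
carry_out --moves '[[[0,0,1],[0,0.1,0],3.5],[[0,0,1.5],[-0.1,0.2,0],3.5]]'

```text
t: 8.45
eef_pos: [0.5934, -0.001, 0.0969]
tool_rot: [-0.0, 0.63, 0.777, -0.0]
contact_force: [-3.1, 1.5, 1.1]
gripper_width: 0.408
```

Call:
carry_out --moves '[[[0,0,0.5],[0,0.1,0],3.5],[[0,0,1],[0,0.2,0],3.5]]'

```text
t: 8.7
eef_pos: [0.5937, -0.0012, 0.0965]
tool_rot: [-0.002, 0.637, 0.771, -0.001]
contact_force: [-8.3, 0.8, 4.1]
gripper_width: 0.41
```

Call:
carry_out --moves '[[[0,0,0],[0,0.1,0],3.5],[[0,0,0],[0,0.1,0],3.5]]'

```text
t: 8.95
eef_pos: [0.5938, -0.0012, 0.0965]
tool_rot: [-0.002, 0.637, 0.771, -0.002]
contact_force: [-9.9, 1.0, 5.7]
gripper_width: 0.411
```

The lever is against the closed stop: the TCP stalled at x=0.5938 while the reaction rose from 2 to 9.9 N. I'll back off to the middle of the gap, then confirm and measure the clip again.

Call:
carry_out --moves '[[[0,0,0],[0,-0.8,0],3.5],[[0,0,0],[0,-1.4,0],3.5],[[0,0,0],[0,-1.4,0],3.5]]'

```text
t: 9.32
eef_pos: [0.583, -0.0035, 0.0972]
tool_rot: [0.0, 0.637, 0.771, 0.0]
contact_force: [-0.6, 0.2, 0.4]
gripper_width: 0.409
```

```bash
python3 - <<'E'
from h import *
o=bot.get_obs();print(o["eef_pos"],o["contact_force"].round(2))
out=[]
for c,x,y,w,h in(("side",200,220,80,70),("top",295,235,50,43.75)):
    h_=int(round(h));im=bot.read_camera(c)
    for d in bot.silhouettes("marker_nose",c)[:1]+bot.silhouettes("marker",c)[:1]:
        e=ray(c,d["location"],.069)[:2];print(c,d["score"],d["location"],e)
    cr=cv2.resize(im[y:y+h_,x:x+w,::-1],(400,int(400*h_/w)),interpolation=cv2.INTER_CUBIC)
    out.append(cr[:345]); print(c,cr.shape)
n=min(a.shape[0] for a in out)
cv2.imwrite("pics/both7.png",(255*(np.hstack([a[:n] for a in out])/255.)**.6).astype(np.uint8))
E
```

```text
[ 0.58298218 -0.0035396   0.09718771] [-0.55  0.24  0.38]
side 0.54 [227.0, 281.6] [ 0.49129748 -0.10221183]
side (350, 400, 3)
top 0.53 [325.9, 264.4] [ 0.4992148  -0.09448055]
top 0.4 [325.9, 267.0] [ 0.4933831  -0.09427517]
top (352, 400, 3)
```

View pics/both7.png

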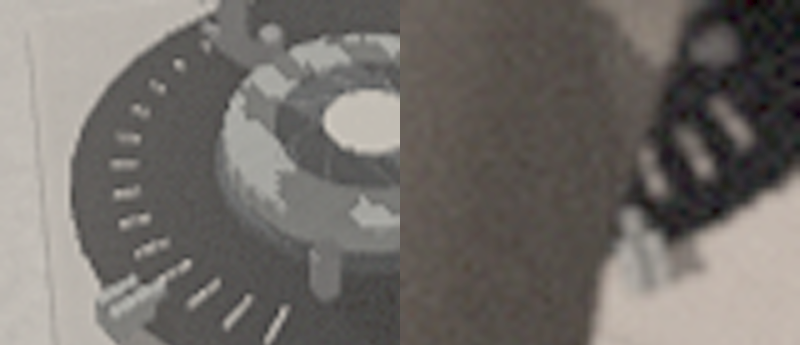

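In the side half, all 13 ticks are visible, the lever sits at the shortest tick (~(225,40)), and the clip at (130,290) is near tick index 9. I'll fit the dial pose from the ticks and get the clip angle from its profile.

```bash
cat > fit.py <<'E'
from h import *
from scipy.optimize import least_squares
from scipy.ndimage import map_coordinates
def pt(v,a,r,z): return np.array([v[0]+r*np.cos(a),v[1]+r*np.sin(a),z])
def fit(c,im,idx,v0=(.5955,-.072,-.355)):
    g=im.astype(float).mean(2);v=np.array(v0);bg=None
    for it in range(4):
        px=proj(c,[pt(v,2.142+v[2]+i/6,.089-.0005*i,.058) for i in idx]);ob=[]
        for u in px:
            w=4 if it==0 else 3
            X,Y=np.meshgrid(np.arange(round(u[0])-w,round(u[0])+w+1),np.arange(round(u[1])-w,round(u[1])+w+1))
            q=g[Y.astype(int),X.astype(int)];q=np.clip(q-np.median(q)-10,0,None)
            q=q*np.exp(-((X-u[0])**2+(Y-u[1])**2)/(2*2.5**2))
            ob.append([(q*X).sum()/q.sum(),(q*Y).sum()/q.sum()] if q.sum()>0 else u)
        ob=np.array(ob)
        s=least_squares(lambda v:(proj(c,[pt(v,2.142+v[2]+i/6,.089-.0005*i,.058) for i in idx])-ob).ravel(),v,loss="soft_l1",f_scale=.5);v=s.x
    return v,np.sqrt((s.fun**2).mean()),np.abs(s.fun).max()
def prof(c,im,v,rs,z,th):
    g=im.astype(float).mean(2);P=np.array([[pt(v,2.142+v[2]+t,r,z) for r in rs] for t in th])
    px=proj(c,P.reshape(-1,3));return map_coordinates(g,[px[:,1],px[:,0]],order=1).reshape(len(th),-1).mean(1)
E
python3 - <<'E'
from fit import *
th=np.arange(1.3,1.86,.02)
for c in("side","top"):
    im0=cv2.imread(f"pics/{c}0.png")[:,:,::-1];im=bot.read_camera(c)
    for idx in([i for i in range(13) if i not in(8,9)],[10,11,12]+[1,2,3,4,5,6]):
        v,a,b=fit(c,im0,idx);print(c,v.round(4),a.round(2),b.round(2))
    if c=="side":
        v2,a,b=fit(c,im,[2,3,4,5,6,7,10,11,12]);print("new",v2.round(4),a.round(2),b.round(2))
    print("th",th.round(2).tolist())
    for nm,rs,z in(("nose",np.arange(.093,.0985,.001),.065),("clip",np.arange(.1,.1045,.001),.069),("clip out",np.arange(.106,.114,.001),.069)):
        print(nm,prof(c,im,v,rs,z,th).round(0).astype(int).tolist())
E
```

```text
side [ 0.5953 -0.0714 -0.3524] 0.16 0.36
side [ 0.5953 -0.0716 -0.3543] 0.16 0.33
new [ 0.5959 -0.0709 -0.3475] 0.13 0.29
th [1.3, 1.32, 1.34, 1.36, 1.38, 1.4, 1.42, 1.44, 1.46, 1.48, 1.5, 1.52, 1.54, 1.56, 1.58, 1.6, 1.62, 1.64, 1.66, 1.68, 1.7, 1.72, 1.74, 1.76, 1.78, 1.8, 1.82, 1.84, 1.86]
nose [47, 46, 47, 46, 46, 48, 53, 46, 47, 53, 55, 45, 55, 106, 122, 91, 65, 47, 43, 43, 46, 57, 52, 43, 42, 42, 40, 41, 48]
clip [47, 48, 47, 47, 47, 48, 48, 47, 45, 45, 47, 96, 108, 71, 99, 126, 109, 83, 65, 44, 42, 44, 44, 43, 44, 43, 44, 42, 43]
clip out [119, 114, 108, 110, 112, 107, 104, 101, 97, 94, 90, 115, 123, 83, 101, 129, 100, 78, 78, 77, 57, 51, 52, 50, 50, 50, 53, 52, 48]
top [ 0.5964 -0.0712 -0.3515] 0.23 0.41
top [ 0.5962 -0.0716 -0.3558] 0.22 0.37
th [1.3, 1.32, 1.34, 1.36, 1.38, 1.4, 1.42, 1.44, 1.46, 1.48, 1.5, 1.52, 1.54, 1.56, 1.58, 1.6, 1.62, 1.64, 1.66, 1.68, 1.7, 1.72, 1.74, 1.76, 1.78, 1.8, 1.82, 1.84, 1.86]
nose [36, 34, 35, 36, 36, 35, 34, 34, 35, 32, 41, 65, 90, 89, 63, 39, 21, 13, 12, 12, 13, 11, 14, 15, 13, 12, 14, 14, 15]
clip [38, 36, 34, 36, 36, 34, 35, 42, 61, 86, 108, 114, 97, 90, 109, 96, 63, 42, 38, 40, 49, 63, 69, 68, 66, 65, 70, 82, 82]
clip out [36, 35, 35, 35, 34, 38, 57, 104, 136, 137, 129, 124, 104, 100, 116, 113, 96, 92, 92, 94, 113, 137, 146, 147, 147, 148, 148, 149, 149]
```

```bash
sed -i 's/^C=np.*/C=np.array([.5957,-.0713])/' h.py; cat > nx.py <<'E'
import sys
from h import *
o=bot.get_obs();print(o["t"],o["eef_pos"].round(4),o["contact_force"].round(2),o["gripper_width"].round(3))
rel([tgt(1.79+float(a),.097,off=.012) for a in sys.argv[1:]])
E
python3 nx.py 0 .05 .13 .21 .29 .37
```

```text
Traceback (most recent call last):
  File "nx.py", line 3, in <module>
    o=bot.get_obs();print(o["t"],o["eef_pos"].round(4),o["contact_force"].round(2),o["gripper_width"].round(3))
                                                                                   ^^^^^^^^^^^^^^^^^^^^^^^^
AttributeError: 'float' object has no attribute 'round'
```

```bash
sed -i 's/o\["gripper_width"\].round(3)/o["gripper_width"]/' nx.py; python3 nx.py 0 .05 .13 .21 .29 .37
```

```text
9.725 [ 0.583  -0.0033  0.0968] [-0.7  -0.37 -0.03] 0.40559401390824923
turn [ 0.   0.  -1.6] shift cm [ 0.25 -1.44 -0.02]
turn [ 0.   0.  -4.5] shift cm [ 0.17 -1.8  -0.02]
turn [ 0.   0.  -9.1] shift cm [ 0.01 -2.36 -0.02]
turn [  0.    0.  -13.6] shift cm [-0.2  -2.9  -0.02]
turn [  0.    0.  -18.2] shift cm [-0.45 -3.43 -0.02]
turn [  0.    0.  -22.8] shift cm [-0.74 -3.94 -0.02]
```

Call:
carry_out --moves '[[[0,0,-1],[0.2,-0.7,0],3.5],[[0,0,-1.6],[0.2,-1.3,0],3.5],[[0,0,-4.5],[0.2,-1.8,0],3.5],[[0,0,-9],[0,-2.4,0],3.5],[[0,0,-13.6],[-0.2,-2.9,0],3.5]]'

```text
t: 10.35
eef_pos: [0.5547, -0.0109, 0.0971]
tool_rot: [0.0, 0.539, 0.842, 0.0]
contact_force: [1.6, -1.0, -1.0]
gripper_width: 0.412
```

```bash
python3 nx.py .21 .29 .37 .45 .53 .61
```

```text
10.35 [ 0.5547 -0.0109  0.0971] [ 1.55 -1.03 -0.99] 0.41186590846468624
turn [0.1 0.  0.1] shift cm [-0.    0.01  0.01]
turn [ 0.1  0.  -4.4] shift cm [-0.12 -0.56  0.01]
turn [ 0.1  0.  -9. ] shift cm [-0.28 -1.12  0.01]
turn [  0.1   0.  -13.6] shift cm [-0.49 -1.67  0.01]
turn [  0.1   0.  -18.2] shift cm [-0.74 -2.19  0.01]
turn [  0.1   0.  -22.8] shift cm [-1.03 -2.7   0.01]
```

Call:
carry_out --moves '[[[0,0,-4.5],[-0.1,-0.6,0],3.5],[[0,0,-9],[-0.3,-1.1,0],3.5],[[0,0,-13.6],[-0.5,-1.7,0],3.5],[[0,0,-18.2],[-0.7,-2.2,0],3.5],[[0,0,-22.8],[-1.0,-2.7,0],3.5]]'

```text
t: 10.98
eef_pos: [0.5346, -0.0312, 0.0972]
tool_rot: [0.001, 0.362, 0.932, 0.0]
contact_force: [2.1, 0.4, 0.1]
gripper_width: 0.409
```

Call:
carry_out --moves '[[[0,0,-4.5],[-0.1,-0.6,0],3.5],[[0,0,-9],[-0.3,-1.1,0],3.5],[[0,0,-13.6],[-0.5,-1.7,0],3.5],[[0,0,-18.2],[-0.7,-2.2,0],3.5],[[0,0,-22.8],[-1.0,-2.7,0],3.5]]'

```text
t: 11.6
eef_pos: [0.5236, -0.0576, 0.0972]
tool_rot: [0.001, 0.171, 0.985, 0.0]
contact_force: [1.7, 1.3, -0.3]
gripper_width: 0.412
```

```bash
python3 nx.py 1.01 1.09 1.17 1.25 1.33 1.41 1.44
```

```text
11.6 [ 0.5236 -0.0576  0.0972] [ 1.75  1.32 -0.26] 0.41204038440368596
turn [ 0.1  0.1 -0.1] shift cm [-0.05 -0.07  0.02]
turn [ 0.   0.1 -4.7] shift cm [-0.17 -0.65  0.02]
turn [ 0.   0.1 -9.3] shift cm [-0.34 -1.21  0.02]
turn [  0.    0.1 -13.8] shift cm [-0.55 -1.75  0.02]
turn [  0.    0.1 -18.4] shift cm [-0.8  -2.28  0.02]
turn [  0.    0.1 -23. ] shift cm [-1.09 -2.78  0.02]
turn [  0.    0.1 -24.7] shift cm [-1.21 -2.96  0.02]
```

Call:
carry_out --moves '[[[0,0,-4.7],[-0.2,-0.6,0],3.5],[[0,0,-9.3],[-0.3,-1.2,0],3.5],[[0,0,-13.8],[-0.6,-1.7,0],3.5],[[0,0,-18.4],[-0.8,-2.3,0],3.5],[[0,0,-23],[-1.1,-2.8,0],3.5]]'

```text
t: 12.22
eef_pos: [0.5241, -0.0876, 0.0971]
tool_rot: [0.0, -0.029, 1.0, 0.0]
contact_force: [0.7, 1.8, 0.8]
gripper_width: 0.41
```

```bash
python3 nx.py 1.41 1.45 1.48 1.5 1.52 1.54 1.56; python3 - <<'E'
from fit import *
im=bot.read_camera("side");v=[.5956,-.0712,-.350];th=np.arange(1.3,1.75,.02);print(th.round(2).tolist())
for nm,rs,z in(("pointer",np.arange(.082,.0895,.001),.074),("bar",np.arange(.056,.064,.001),.074),("clip",np.arange(.1,.1045,.001),.069)):
    print(nm,prof("side",im,v,rs,z,th).round(0).astype(int).tolist())
x,y,w,h=200,220,80,60
cv2.imwrite("pics/s8.png",(255*(cv2.resize(im[y:y+h,x:x+w,::-1],None,fx=10,fy=10,interpolation=2)/255.)**.6).astype(np.uint8))
E
```

```text
12.225 [ 0.5241 -0.0876  0.0971] [0.65 1.81 0.83] 0.41002340854598396
turn [ 0.  0. -0.] shift cm [-0.04  0.01  0.01]
turn [ 0.   0.  -2.3] shift cm [-0.1  -0.28  0.01]
turn [ 0.  0. -4.] shift cm [-0.15 -0.49  0.01]
turn [ 0.   0.  -5.2] shift cm [-0.18 -0.63  0.01]
turn [ 0.   0.  -6.3] shift cm [-0.22 -0.77  0.01]
turn [ 0.   0.  -7.5] shift cm [-0.26 -0.91  0.01]
turn [ 0.   0.  -8.6] shift cm [-0.3  -1.05  0.01]
[1.3, 1.32, 1.34, 1.36, 1.38, 1.4, 1.42, 1.44, 1.46, 1.48, 1.5, 1.52, 1.54, 1.56, 1.58, 1.6, 1.62, 1.64, 1.66, 1.68, 1.7, 1.72, 1.74]
pointer [43, 51, 76, 75, 55, 43, 46, 67, 91, 86, 71, 57, 48, 43, 42, 41, 44, 55, 47, 39, 38, 37, 37]
bar [65, 63, 61, 58, 55, 52, 49, 49, 49, 49, 53, 61, 66, 64, 58, 51, 49, 49, 49, 49, 51, 51, 51]
clip [48, 47, 47, 48, 47, 47, 47, 48, 47, 46, 50, 96, 103, 68, 102, 129, 108, 83, 63, 44, 42, 43, 43]
```

View pics/s8.png

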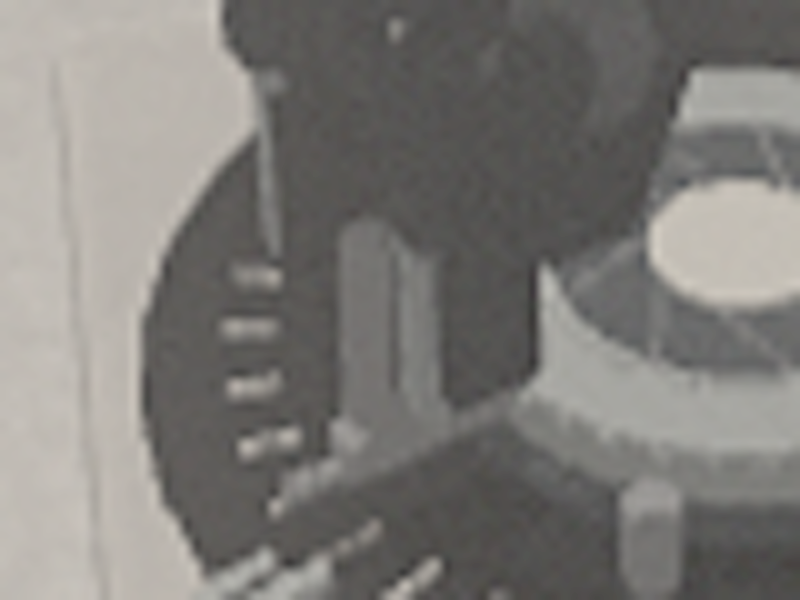

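The pin stands upright at crop cols 340–395 with its top at row ~222, and the pointer runs from (345,435) to (280,490). The clip lies at the lower left, ccw of the pointer.

```bash
python3 - <<'E'
from fit import *
v=np.array([.5956,-.0712,-.351])
def A(p,z):
    e=ray("side",(200+(p[0]+.5)/10-.5,220+(p[1]+.5)/10-.5),z)[:2]-v[:2];return round(np.arctan2(e[1],e[0])%6.2832-2.142-v[2],3),round(np.hypot(*e),4)
for n,p,z in(("pin top",(366,233),.114),("pin top",(366,228),.114),("ptr",(345,437),.074),("ptr",(310,465),.074),("ptr tip",(278,492),.074)):print(n,A(p,z))
im=bot.read_camera("side")
# pin columns at mid-height, vs predictions for lever values
row=im[246,228:252].mean(1).round(0).astype(int);print(row.tolist())
for a in(1.36,1.40,1.44,1.48):
    print(a,proj("side",[pt(v,2.142+v[2]+a,.072,z) for z in(.114,.094)]).round(1).tolist(),proj("side",[pt(v,2.142+v[2]+a,r,.074) for r in(.08,.09)]).round(1).tolist())
E
```

```text
pin top (np.float64(1.398), np.float64(0.0723))
pin top (np.float64(1.383), np.float64(0.0718))
ptr (np.float64(1.413), np.float64(0.079))
ptr (np.float64(1.441), np.float64(0.087))
ptr tip (np.float64(1.464), np.float64(0.0943))
[44, 41, 42, 40, 44, 39, 68, 70, 67, 68, 71, 53, 83, 72, 68, 61, 39, 41, 40, 42, 36, 40, 38, 37]
1.36 [[235.5, 241.8], [236.1, 251.2]] [[232.3, 261.9], [226.8, 264.2]]
1.4 [[236.4, 242.8], [236.9, 252.2]] [[233.2, 263.1], [227.8, 265.5]]
1.44 [[237.3, 243.8], [237.8, 253.2]] [[234.2, 264.3], [228.9, 266.8]]
1.48 [[238.3, 244.8], [238.8, 254.2]] [[235.3, 265.4], [230.1, 268.1]]
```

Call:
carry_out --moves '[[[0,0,-2.3],[-0.1,-0.3,0],3.5],[[0,0,-4.5],[-0.1,-0.55,0],3.5],[[0,0,-6],[-0.2,-0.7,0],3.5],[[0,0,-6.9],[-0.2,-0.84,0],3.5],[[0,0,-6.9],[-0.2,-0.84,0],3.5]]'

```text
t: 12.95
eef_pos: [0.5265, -0.0961, 0.0968]
tool_rot: [-0.0, -0.087, 0.996, 0.0]
contact_force: [-0.6, 0.5, -0.2]
gripper_width: 0.412
```

```bash
python3 nx.py 1.53 1.56
```

```text
12.95 [ 0.5265 -0.0961  0.0968] [-0.58  0.46 -0.17] 0.4116415957061491
turn [ 0.  -0.  -0.2] shift cm [-0.05  0.02 -0.02]
turn [ 0.  -0.  -1.9] shift cm [-0.09 -0.2  -0.02]
```

Call:
carry_out --moves '[[[0,0,0],[0,0.6,0],3.5],[[0,0,0],[0,1.2,0],3.5],[[0,0,0],[0,1.2,-3],3.5],[[0,0,0],[0,1.2,-8],3.5],[[0,0,0],[0,3,-13],3.5]]'

```text
t: 13.58
eef_pos: [0.5212, -0.0674, 0.2282]
tool_rot: [-0.0, -0.086, 0.996, -0.0]
contact_force: [1.5, 0.7, -0.1]
gripper_width: 0.406
```

Call:
carry_out --moves '[[[0,0,0],[0,5,-1],3.5],[[0,0,0],[0,10,-1],3.5],[[0,0,0],[0,14,-1],3.5],[[0,0,0],[0,16,-1],3.5],[[0,0,0],[0,16,-1],3.5]]'

```text
t: 14.2
eef_pos: [0.4931, 0.0928, 0.2368]
tool_rot: [-0.0, -0.089, 0.996, 0.0]
contact_force: [0.8, -0.7, -0.2]
gripper_width: 0.408
```

```bash
python3 - <<'E'
from fit import *
o=bot.get_obs();print(o["t"],o["eef_pos"])
th=np.arange(1.36,1.76,.02);print(th.round(2).tolist());out=[]
for c in("side","top"):
    im=np.mean([bot.read_camera(c) for _ in range(6)],0)
    np.save(f"avg_{c}.npy",im)
    v,a,b=fit(c,im,[0,1,2,3,4,5,6,7,10,11,12]);print(c,v.round(4),a.round(2),b.round(2))
    for nm,rs,z in(("pointer",np.arange(.083,.0895,.001),.074),("bar",np.arange(.058,.064,.001),.074),("nose",np.arange(.093,.0985,.001),.065),("clip",np.arange(.1,.1045,.001),.069)):
        print(nm,prof(c,im,v,rs,z,th).round(0).astype(int).tolist())
    x,y,w,h=(205,240,50,70) if c=="side" else(300,235,40,56)
    out.append(cv2.resize(im[y:y+h,x:x+w,::-1],(400,560),interpolation=cv2.INTER_CUBIC))
cv2.imwrite("pics/both9.png",(255*(np.clip(np.hstack(out),0,255)/255.)**.7).astype(np.uint8))
E
```

```text
14.2 [0.49306564 0.09279177 0.23683593]
[1.36, 1.38, 1.4, 1.42, 1.44, 1.46, 1.48, 1.5, 1.52, 1.54, 1.56, 1.58, 1.6, 1.62, 1.64, 1.66, 1.68, 1.7, 1.72, 1.74]
side [ 0.5952 -0.0715 -0.3532] 0.17 0.42
pointer [74, 54, 42, 42, 41, 42, 55, 70, 57, 47, 74, 88, 72, 66, 83, 61, 41, 39, 38, 37]
bar [59, 57, 56, 54, 53, 53, 56, 59, 61, 61, 62, 62, 62, 61, 61, 60, 54, 48, 44, 43]
nose [43, 43, 46, 49, 44, 43, 49, 51, 43, 52, 99, 114, 85, 60, 44, 40, 39, 44, 54, 50]
clip [45, 45, 44, 43, 44, 43, 43, 45, 90, 101, 67, 93, 118, 101, 77, 61, 41, 39, 41, 41]
top [ 0.5964 -0.0711 -0.3513] 0.46 1.38
pointer [18, 15, 13, 18, 34, 71, 85, 83, 68, 48, 26, 13, 16, 31, 42, 39, 27, 16, 13, 14]
bar [14, 15, 17, 22, 32, 40, 47, 49, 49, 46, 40, 31, 20, 13, 9, 8, 8, 8, 8, 9]
nose [14, 14, 14, 13, 13, 15, 21, 35, 63, 91, 90, 63, 37, 20, 15, 13, 12, 12, 13, 12]
clip [42, 41, 46, 48, 52, 65, 86, 109, 115, 97, 93, 109, 95, 61, 37, 34, 37, 46, 59, 62]
```

```bash
cat > meas.py <<'E'
from fit import *
def run(ims):
    for c,im in ims.items():
        v,a,b=fit(c,im,[0,1,2,3,4,5,6,7,11,12]);print(c,v.round(4),a.round(2),b.round(2))
        th=np.arange(1.36,1.76,.02);print(th.round(2).tolist())
        for r in(.054,.058,.062,.066,.080,.083,.0885): print("r",r,prof(c,im,v,[r],.074,th).round(0).astype(int).tolist())
        for z in(.114,.104,.094):print("pin z",z,prof(c,im,v,[.070,.072,.074],z,th).round(0).astype(int).tolist())
E
python3 -c "
from meas import *
run({c:np.load(f'avg_{c}.npy') for c in('side','top')})"
```

```text
side [ 0.5952 -0.0716 -0.3537] 0.18 0.42
[1.36, 1.38, 1.4, 1.42, 1.44, 1.46, 1.48, 1.5, 1.52, 1.54, 1.56, 1.58, 1.6, 1.62, 1.64, 1.66, 1.68, 1.7, 1.72, 1.74]
r 0.054 [66, 63, 63, 64, 64, 64, 62, 60, 60, 60, 60, 60, 61, 61, 61, 60, 64, 69, 71, 72]
r 0.058 [50, 50, 53, 55, 53, 56, 60, 61, 62, 61, 61, 61, 61, 61, 61, 61, 57, 50, 44, 45]
r 0.062 [63, 62, 62, 62, 57, 53, 55, 59, 61, 61, 62, 62, 61, 62, 61, 59, 54, 47, 44, 44]
r 0.066 [63, 64, 63, 63, 62, 62, 61, 61, 60, 60, 61, 62, 63, 62, 62, 58, 49, 40, 35, 35]
r 0.08 [42, 42, 42, 40, 40, 40, 41, 64, 77, 79, 77, 75, 64, 62, 55, 47, 40, 38, 37, 37]
r 0.083 [44, 42, 42, 41, 41, 40, 42, 38, 37, 47, 82, 83, 69, 60, 52, 43, 40, 39, 39, 38]
r 0.0885 [77, 58, 41, 43, 41, 48, 71, 77, 69, 53, 73, 89, 72, 72, 104, 90, 46, 38, 38, 36]
pin z 0.114 [44, 44, 44, 43, 42, 52, 73, 81, 83, 78, 74, 68, 63, 60, 63, 69, 77, 84, 95, 104]
pin z 0.104 [58, 65, 70, 71, 68, 68, 66, 64, 64, 64, 64, 64, 63, 62, 61, 62, 64, 68, 72, 72]
pin z 0.094 [53, 54, 56, 59, 63, 66, 65, 64, 64, 63, 63, 63, 62, 61, 57, 55, 52, 53, 58, 61]
top [ 0.596  -0.0716 -0.3566] 0.28 0.5
[... 301 characters left out ...]
, 15, 16, 22, 31, 39, 47, 48, 49, 46, 41, 31, 22, 15, 10, 9, 9, 9, 9, 11]
r 0.066 [13, 14, 15, 18, 23, 31, 38, 42, 43, 43, 40, 35, 30, 24, 19, 14, 11, 10, 8, 8]
r 0.08 [20, 15, 14, 18, 37, 60, 79, 88, 79, 63, 42, 29, 30, 41, 42, 33, 19, 15, 12, 11]
r 0.083 [19, 15, 14, 19, 32, 68, 89, 95, 77, 52, 29, 12, 18, 33, 44, 37, 25, 16, 12, 14]
r 0.0885 [15, 14, 12, 16, 29, 52, 59, 59, 56, 48, 28, 17, 15, 22, 33, 34, 27, 15, 14, 15]
pin z 0.114 [30, 49, 57, 62, 65, 73, 79, 81, 75, 65, 52, 36, 22, 12, 8, 9, 13, 20, 26, 25]
pin z 0.104 [19, 31, 50, 57, 61, 64, 71, 78, 80, 73, 64, 51, 36, 22, 12, 9, 9, 12, 19, 23]
pin z 0.094 [14, 19, 32, 50, 56, 60, 62, 70, 76, 77, 71, 63, 50, 36, 22, 13, 9, 9, 12, 18]
```

View pics/both9.png

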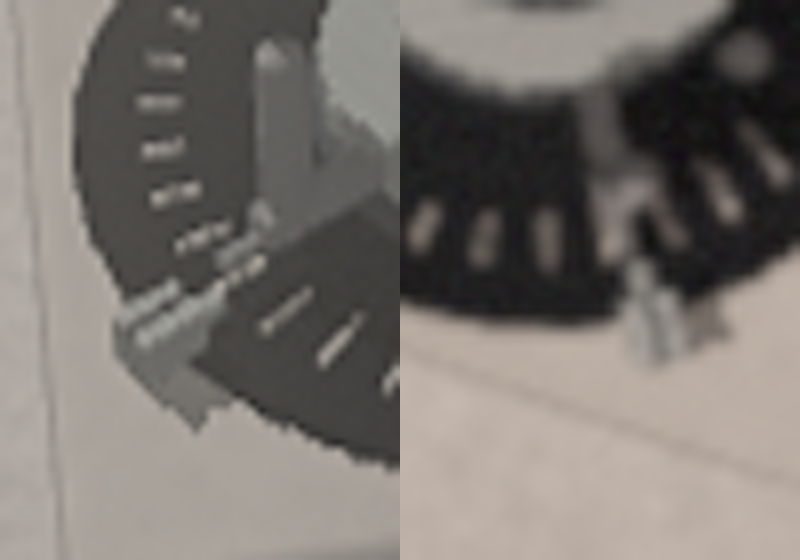

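In the top half, the pointer/bar (610,190) sits slightly clockwise of the clip line (655,310). The bar reads 1.51 and the clip 1.555 from the top view. The side view agrees on the clip (1.56), but its bar reading is skewed by the visible bar flank. The lever needs about +0.045 more, so I'll do a second, small push.

```bash
python3 - <<'E'
from h import *
rel([tgt(1.79+1.53,.22,off=.0),tgt(1.79+1.53,.097,off=.0)])
E
```

```text
turn [ 0.   0.  -0.2] shift cm [ -0.03 -17.76   1.69]
turn [ 0.   0.  -0.2] shift cm [ -0.03 -17.76  13.99]
```

Call:
carry_out --moves '[[[0,0,0],[0,-5,1],3.5],[[0,0,0],[0,-10,1.7],3.5],[[0,0,0],[0,-15,1.7],3.5],[[0,0,0],[0,-17.8,1.7],3.5],[[0,0,0],[0,-17.8,1.7],3.5]]'

```text
t: 15.42
eef_pos: [0.5246, -0.087, 0.2199]
tool_rot: [0.0, -0.085, 0.996, -0.0]
contact_force: [0.2, 0.9, -0.2]
gripper_width: 0.409
```

```bash
python3 - <<'E'
from h import *
print(bot.get_obs()["eef_pos"])
rel([tgt(1.79+1.53,.097,off=.0)])
E
```

```text
[ 0.52457072 -0.08701765  0.21992498]
turn [-0.1 -0.  -0.4] shift cm [-0.08  0.3  12.29]
```

Call:
carry_out --moves '[[[0,0,0],[0,0.2,3.5],3.5],[[0,0,0],[0,0.2,7],3.5],[[0,0,0],[0,0.2,10],3.5],[[0,0,0],[0,0.2,12.3],3.5],[[0,0,0],[0,0.2,12.3],3.5]]'

```text
t: 16.05
eef_pos: [0.5229, -0.0808, 0.0955]
tool_rot: [-0.002, -0.088, 0.996, 0.0]
contact_force: [-0.2, 0.1, 0.8]
gripper_width: 0.407
```

```bash
python3 nx.py 1.50 1.53 1.55 1.57 1.58
```

```text
16.05 [ 0.5229 -0.0808  0.0955] [-0.19  0.09  0.82] 0.406837239131487
turn [ 0.1 -0.2  1.6] shift cm [-0.1  -1.34 -0.16]
turn [ 0.1 -0.2 -0.1] shift cm [-0.14 -1.55 -0.16]
turn [ 0.1 -0.2 -1.2] shift cm [-0.16 -1.7  -0.16]
turn [ 0.1 -0.2 -2.4] shift cm [-0.19 -1.84 -0.16]
turn [ 0.1 -0.2 -2.9] shift cm [-0.21 -1.91 -0.16]
```

Call:
carry_out --moves '[[[0,0,0],[-0.1,-0.6,-0.1],3.5],[[0,0,0],[-0.1,-1.2,-0.1],3.5],[[0,0,-1],[-0.1,-1.5,-0.1],3.5],[[0,0,-2],[-0.2,-1.7,-0.1],3.5],[[0,0,-2],[-0.2,-1.7,-0.1],3.5]]'

```text
t: 16.68
eef_pos: [0.5293, -0.0988, 0.098]
tool_rot: [0.0, -0.105, 0.994, 0.0]
contact_force: [-0.1, 1.1, -0.3]
gripper_width: 0.414
```

```bash
python3 nx.py 1.56 1.57
```

```text
16.675 [ 0.5293 -0.0988  0.098 ] [-0.07  1.14 -0.32] 0.41434160246216956
turn [0.  0.  0.1] shift cm [0.13 0.12 0.1 ]
turn [ 0.   0.  -0.5] shift cm [0.12 0.05 0.1 ]
```

Call:
carry_out --moves '[[[0,0,0],[0,0.6,0],3.5],[[0,0,0],[0,1.2,0],3.5],[[0,0,0],[0,1.2,-3],3.5],[[0,0,0],[0,1.2,-8],3.5],[[0,0,0],[0,3,-13],3.5]]'

```text
t: 17.3
eef_pos: [0.5225, -0.07, 0.2291]
tool_rot: [-0.0, -0.104, 0.995, -0.0]
contact_force: [0.9, 0.6, -0.1]
gripper_width: 0.406
```

Call:
carry_out --moves '[[[0,0,0],[0,5,-1],3.5],[[0,0,0],[0,10,-1],3.5],[[0,0,0],[0,14,-1],3.5],[[0,0,0],[0,16,-1],3.5],[[0,0,0],[0,16,-1],3.5]]'

```text
t: 17.92
eef_pos: [0.4889, 0.0889, 0.2378]
tool_rot: [-0.0, -0.107, 0.994, 0.0]
contact_force: [-0.8, -0.3, -0.8]
gripper_width: 0.414
```

```bash
cat > cmp.py <<'E'
from fit import *
def edges(th,p,lo,hi):
    m=(th>=lo)&(th<=hi);t,q=th[m],p[m];k=q.argmax();h=(q[k]+np.percentile(q,5))/2
    i=k
    while i>0 and q[i]>h:i-=1
    j=k
    while j<len(q)-1 and q[j]>h:j+=1
    return round(t[i],3),round(t[j],3),round((t[i]+t[j])/2,3)
th=np.arange(1.3,1.8,.004);V=dict(side=[.5954,-.0714,-.352],top=[.5963,-.0713,-.3525])
def show(c,im):
    for nm,r,z in(("bar",np.arange(.056,.064,.002),.074),("ptr",[.083,.086],.074),("nose",np.arange(.093,.0985,.001),.065),("clip",np.arange(.1,.1045,.001),.069)):
        p=prof(c,im,V[c],r,z,th);print(c,nm,edges(th,p,1.34,1.76),p[::5].round(0).astype(int).tolist())
E
python3 - <<'E'
from cmp import *
print(bot.get_obs()["eef_pos"])
for c in("side","top"):
    print("before");show(c,np.load(f"avg_{c}.npy"))
    im=np.mean([bot.read_camera(c) for _ in range(6)],0);np.save(f"avg2_{c}.npy",im);print("now");show(c,im)
E
```

```text
[0.4889242  0.08893076 0.23781206]
before
side bar (np.float64(1.46), np.float64(1.684), np.float64(1.572)) [61, 61, 60, 59, 57, 57, 55, 54, 55, 58, 60, 61, 61, 61, 62, 62, 61, 61, 60, 56, 51, 49, 49, 51, 52]
side ptr (np.float64(1.552), np.float64(1.616), np.float64(1.584)) [42, 44, 68, 70, 52, 43, 42, 42, 40, 44, 57, 50, 44, 75, 87, 72, 62, 68, 47, 39, 39, 39, 37, 36, 42]
side nose (np.float64(1.548), np.float64(1.608), np.float64(1.578)) [44, 44, 44, 43, 43, 47, 50, 44, 43, 48, 50, 42, 51, 99, 113, 84, 59, 43, 40, 39, 44, 56, 50, 39, 39]
side clip (np.float64(1.572), np.float64(1.64), np.float64(1.606)) [45, 45, 45, 45, 45, 44, 43, 44, 43, 43, 45, 89, 99, 66, 93, 118, 100, 77, 60, 41, 39, 41, 41, 40, 40]
now
side bar (np.float64(1.34), np.float64(1.468), np.float64(1.404)) [63, 62, 62, 62, 62, 61, 60, 59, 58, 57, 58, 59, 60, 60, 60, 61, 61, 61, 61, 61, 61, 57, 52, 50, 50]
side ptr (np.float64(1.596), np.float64(1.664), np.float64(1.63)) [42, 43, 68, 70, 51, 42, 42, 42, 41, 44, 59, 53, 40, 39, 45, 68, 88, 75, 63, 51, 43, 38, 37, 36, 43]
side nose (np.float64(1.548), np.float64(1.60
[... 938 characters left out ...]
 36, 39, 48, 63, 66, 66, 63]
now
top bar (np.float64(1.472), np.float64(1.632), np.float64(1.552)) [13, 13, 13, 13, 13, 14, 15, 16, 22, 31, 40, 46, 50, 51, 48, 43, 35, 25, 16, 11, 8, 8, 8, 8, 7]
top ptr (np.float64(1.444), np.float64(1.592), np.float64(1.518)) [52, 51, 38, 19, 14, 13, 19, 34, 70, 75, 63, 49, 67, 71, 57, 34, 36, 40, 34, 20, 13, 13, 14, 20, 44]
top nose (np.float64(1.512), np.float64(1.592), np.float64(1.552)) [13, 15, 14, 14, 13, 13, 14, 13, 15, 20, 36, 64, 91, 90, 64, 37, 20, 13, 12, 13, 12, 13, 14, 14, 14]
top clip (np.float64(1.468), np.float64(1.616), np.float64(1.542)) [53, 50, 46, 45, 44, 48, 50, 55, 67, 88, 109, 115, 97, 92, 110, 96, 62, 39, 35, 39, 48, 62, 66, 65, 64]
```

```bash
python3 - <<'E'
from cmp import *
im=np.load("avg2_side.npy").mean(2)
for val in(1.50,1.55,1.60): print(val,[proj("side",pt(V["side"],2.142-.352+val,.072,z))[0].round(2).tolist() for z in(.114,.104,.094,.084)])
for r in range(240,264,2): print(r,im[r,230:252].round(0).astype(int).tolist())
print("col along pin 240:",im[236:262,240].round(0).astype(int).tolist())
t=np.load("avg2_top.npy").mean(2)
for val in(1.50,1.55,1.60): print(val,[proj("top",pt(V["top"],2.142-.3525+val,.072,z))[0].round(2).tolist() for z in(.114,.074)])
print(t[252:266,314:332].round(0).astype(int))
E
```

```text
1.5 [[238.76, 245.38], [239.01, 250.13], [239.26, 254.78], [239.5, 259.36]]
1.55 [[240.13, 246.56], [240.38, 251.31], [240.61, 255.97], [240.85, 260.55]]
1.6 [[241.61, 247.69], [241.84, 252.45], [242.07, 257.12], [242.29, 261.71]]
240 [44, 46, 45, 46, 46, 45, 44, 44, 44, 43, 43, 44, 44, 41, 41, 43, 111, 119, 119, 118, 118, 115]
242 [43, 44, 45, 44, 44, 44, 44, 44, 43, 44, 45, 43, 43, 43, 38, 88, 121, 118, 117, 117, 117, 118]
244 [44, 44, 46, 44, 44, 44, 43, 42, 44, 43, 42, 42, 43, 41, 46, 114, 118, 117, 117, 117, 116, 116]
246 [45, 44, 45, 44, 44, 45, 43, 42, 45, 60, 62, 61, 60, 57, 80, 120, 117, 115, 114, 116, 116, 117]
248 [45, 44, 43, 44, 44, 43, 43, 41, 64, 64, 64, 64, 63, 63, 60, 102, 114, 116, 115, 116, 114, 116]
250 [43, 43, 44, 44, 43, 43, 43, 41, 74, 66, 65, 64, 64, 62, 59, 95, 120, 118, 114, 115, 116, 115]
252 [43, 43, 43, 44, 44, 42, 41, 41, 63, 66, 64, 65, 63, 63, 60, 77, 105, 116, 117, 117, 115, 115]
254 [44, 42, 43, 43, 43, 42, 42, 40, 55, 64, 65, 64, 63, 63, 60, 68, 90, 74, 108, 116, 116, 116]
256 [44, 43, 43, 43, 43, 42, 42, 40, 65, 65, 64, 64, 64, 62, 62, 58, 76, 71,
[... 896 characters left out ...]
 33  24  13  12  13  24]
 [ 58  49  19  10  19  43  65  56  59  80  59  29  45  40  16  12  15  16]
 [ 58  48  20  11  14  33  73  67  48  76  66  28  39  42  24  16  16  14]
 [ 56  49  22  14  13  30  89  81  42  69  68  34  25  25  20  13  13  13]
 [ 53  48  16  13  13  25  74  67  31  52  52  29  15  14  15  12  16  14]
 [ 40  37  18  14  14  19  36  37  42  75  72  36  13  12  13  11  13  13]
 [ 22  21  15  13  14  11  14  21  48  95  91  46  14  13  12  14  12  12]
 [ 16  14  13  14  14  15  13  15  41  92  98  61  36  24   9  12   9  19]
 [ 14  13  14  12  13  11  15  24  44  83  87  88  99  69  23  15  30  54]
 [ 12  14  13  11  15  12  16  41  80 106  91  98 119  89  45  49  62  76]]
```

The lever and clip now agree: the top view gives bar 1.552 and nose 1.552, and the side view gives pin ≈1.57 and clip line 1.562. I'll check quickly that the bystanders are undisturbed, then hand in.

```bash
python3 - <<'E'
from cmp import *
for c in("side","top"):
    a=cv2.imread(f"pics/{c}0.png")[:,:,::-1].astype(float);b=bot.read_camera(c).astype(float)
    for n,X in(("rack",[.75,-.12,.05]),("bottle",[.58,-.25,.05]),("cap",[.71,-.013,.066]),("vial",[.67,.105,.025])):
        u,v=proj(c,X)[0].round().astype(int);w=14
        print(c,n,np.abs(cv2.GaussianBlur(a,(3,3),0)-cv2.GaussianBlur(b,(3,3),0))[max(v-w,0):v+w,u-w:u+w].mean().round(1))
o=bot.get_obs();print(o["t"],o["eef_pos"],o["contact_force"])
print(bot.hand_in())
E
```

```text
side rack 1.5
side bottle 2.5
side cap 1.5
side vial 1.9
top rack 0.8
top bottle 26.7
top cap 0.9
top vial 0.8
18.625 [0.48953376 0.0870027  0.23788515] [ 0.10876722  0.8105928  -0.80818004]
the job is handed in; nothing more can be done
None
```

I pushed the iris lever clockwise to its closed stop, then back round until it lined up with the marker clip, and handed the job in at 18.6 s.

- **Closed stop:** the fingertip stalled and the reaction rose from about 2 N to 9.9 N. The side picture showed the lever at the shortest tick.
- **Setting back:** the first push left the lever about 0.045 rad short of the clip. I let go, measured again and finished with one small push.
- **Lever and clip alignment:**

| View | Lever (rad) | Clip (rad) |
|---|---|---|
| Top | bar 1.552 | nose 1.552, line about 1.555 |
| Side | pin about 1.57 | line 1.562 |

- **Reading that disagreed:** the pointer in the side view read 1.625 when I assumed its top is at 74 mm. I put that down to the pointer sitting lower than the bar, but did not confirm it. I trusted the other readings, so any remaining error should be about 0.01 rad.
- **Clip:** its readings were the same before and after the last push, so that push did not shift it.
- **Bystanders:** the rack, dust cap and vial look unchanged in both views. The bottle looks unchanged in the side view, but the top view differed there. I think that is the arm or its shadow, and did not look further.
- **Iris seat:** I did not check separately that the iris unit was still fully seated.
- **Robot:** it was clear of everything at hand-in, at a height of 0.238 m.

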